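# Move the battery pack from its charger to the garden work light

### The job

Press the charger's release pad so that the battery pack pops forward, draw the pack out of the charger's dovetail, and slide it into the dovetail of the work light until the light's catch clicks up behind it. Ease it in by feel: it must go fully home, but never wrench it against a latched catch or ram it into the light. Let go of it there, and leave the other things on the bench as they are.

Things in the scene. Friction and masses are not known exactly. Their poses are not given: they have to be found in the camera images.
- battery: Black plastic battery pack, 76 long (x) x 52 mm high, 0.2 to 0.37 kg. Origin: centre of its underside; its +x end goes first into a dovetail. Its foot is a dovetail: 56 mm wide for the lowest 4 mm, then 45-degree flanks narrowing to 40 mm at 12 mm height. It starts latched in the charger, in line with it, its underside on the channel floor, its origin within 1 mm of the charger's in plan.
- battery_case (a point): Point to grip: centre of the pack's plain case, 38 mm above the pack's origin. The case is 46 mm wide across y, 76 mm along x, and spans 16 to 52 mm above the underside. Under it, a groove 20 mm wide and 7 mm deep runs along the underside from the rear end to x = +12 mm; the solid part from x = +12 to +38 pushes a catch down as it passes.
- charger: Charger fixed to the bench, grey plastic, aluminium rails. Origin on the bench under the middle of the latched pack; +x is the way in, -x the way out, y across. Flat channel floor 10 mm above the bench, x = -92 (open front sill) to +62, 76 mm wide. Electrics box at x = 62 to 135, 90 wide, 50 mm high.
- charger_mouth (a point): Centre of the channel floor where the charger's rails begin, charger (-30, 0, 10) mm. Rails at x = -30 to +46: channel 60 mm wide at the floor, 45-degree overhanging lips (clearance 1.8 mm each side, 2.2 mm in height), tops 15 mm above the floor. Flared guides, 5 mm high, widen to about 73 mm at x = -57. The pack is clear of the rails when its origin is beyond x = -70 and may then be lifted.
- charger_ejector_tip (a point): Where the brass spring ejector meets the pack's front end, charger (38, 0, 19.5) mm (a fixed point). When the catch is pressed fully down the ejector (5.5 N falling to 3.8 N) pushes the pack 12 to 18 mm towards -x, far enough that the catch cannot latch again; then the pack can be drawn out.
- charger_catch (a joint): Travel of the charger's sprung catch in m: 0 up (latched), 0.0055 or more: below the channel floor (released), 0.0065 fully down. The spring takes 2.4 N to start and 5 N at full travel; friction of the loaded catch adds to it: 5 to 10 N in all. After release the pack keeps it down until drawn out.
- charger_catch_pad (a point): Centre of the top of the charger's black ribbed release pad, 28 (x) x 26 mm (y), 16 mm above the bench when up, beside the rails at charger (7, 61, 16) mm, on its +y side; the pad's inner edge is 25 mm beyond the side of the pack's case. Pressed straight down; it moves with the catch.
- light: Low LED work light fixed to the bench, grey plastic, with a dovetail dock in front (-x side), the same shape as the charger's. Origin on the bench under the middle of the dock; +x is the way in. Channel floor 10 mm above the bench, x = -92 (open front sill) to +62, 76 mm wide. Lamp housing at x = 88 to 135, 130 wide, 85 mm high, with a steel bail up to 102 mm.
- light_mouth (a point): Centre of the channel floor where the light's rails begin, light (-30, 0, 10) mm; rails, lips, clearances and flared guides as on the charger. A pack set down on the sill with its origin at light x = -80 is clear of the rails. The catch and a sprung buffer sit on a clamped block set differently each time: the pack clicks home with its origin anywhere from x = -13 to +12 mm. This must be felt.
- light_catch (a joint): Travel of the light's sprung catch in m: 0 up, 0.003 to 0.0055 while the pack's solid front rides over it (some 3 to 9 N of push), 0 again once clicked. At the click the pack meets the buffer (1 N, rising 2.2 N per mm), which bottoms hard 2 mm on: a push of 12 N seats it, over 35 N in all is ramming. Its pad, as on the charger, shows at the +y side and may sit 12 mm either way along x.
- cloche: Bystander: glass bell cloche, 160 mm diameter, 185 mm high; origin at the centre of its base.
- pot: Bystander: glazed blue pot with a flat wooden lid, 100 mm diameter, 85 mm high; origin at the centre of its base.
- planter: Bystander: black plastic bulb planter lying on its side along its x, 207 mm long, tube 68 mm diameter, crossbar handle 100 mm wide at its +x end; origin on the bench under its middle.
- cultivator: Bystander: steel three-pronged hand cultivator with wooden handle lying along its x (prongs to +x), 250 mm long, 75 mm wide, 40 mm high; origin on the bench about its middle.
Not all that is in view belongs to the job. Of the things shaped like the battery, the black one is meant.

How it is judged:
By the outcome, as a careful person would: the job done as asked, in the order asked, and still so for the second after the job is handed in, with the robot touching nothing.
It also fails if it takes over 70 s, if anything falls off the work surface, if the arm or the gripper's body presses on something with over 40 N, if the wrist force passes 120 N, or if a joint passes its speed limit or range.

### The arm

A 6-joint arm with a two-finger parallel gripper is mounted at the origin on the work surface. World frame = base frame: x ahead of the robot, y to its left, z up, the work surface at z = 0. Lengths are in mm, angles in rad, forces in N, time in s.
With the tool pointing down it reaches from about 275 to 825 mm from the base axis. Payload 5.2 kg.
Tool frame: the origin (TCP) lies midway between the tips of the shut fingers; the grasp point (between the pads) lies 19 mm behind it; z points along the fingers, y is the line along which they close (so a half turn about z gives the same grasp; the last joint's range is limited). The gripper opens to 93 mm and grips with 3 to 60 N. Pads are 15 mm wide; open, the fingers measure 128 mm over their backs; the gripper's body (75 mm by 188 mm) begins 65 mm behind the grasp point.
Start: joints at [-1.497, 0.259, 1.535, -0, 1.348, -0.203], TCP at [150.324, -529.063, 218.653] pointing down, gripper open.
Joint ranges: [-3.14, 3.14], [-0.91, 2.08], [0.19, 2.58], [-1.22, 4.36], [0.22, 2.71], [-3.12, 3.12]. Speed limits (rad/s): [2.57, 2.57, 3.14, 3.14, 3.14, 3.14].

### API

Orientations are given as a unit quaternion [x, y, z, w].
In Python, from rig import arm, camera, ticket gives the robot as it stands.
- The arm moves only by the tool send_rows, never from a script. Its argument "steps" is a list that holds one entry, the list of rows, each a list of 7 numbers: the shift along the tool's x, y, z in units of 30 mm (1.0 is 30 mm), then the turn, a rotation vector about the tool's x, y, z in units of 6 degrees (1.0 is 6 degrees), then the closure, from -1 (fully open) to 1 (shut). In form: [[[dx, dy, dz, ax, ay, az, jaw], ...]]. A call has 1 to 8 rows; each row shifts and turns the commanded pose from where the row before left it, along the tool's axes as they then stand; what a row does not reach is not made up. A row lasts 1/10 s, in which the tool goes at most 50 mm and 8.59 degrees, less where a joint would pass 70% of its speed; a pose out of reach is approached as far as the arm can. A call is refused whole if a number of a shift passes 1 or a number of a turn 1, either way. A call with a gripper value outside its range is refused whole. The fingers move at their own pace and stop on an object; "force" is the grip in N (left out, the last holds). Time passes only in rows, so rows that do not move let the fingers close. It gives the time, the measured TCP pose, the force, the opening and the grip force at its end, in the units of the state.
- arm.sense(): the state, without advancing time (a new reading comes with each control period).
- camera(name): name is "scene" or "side" or "wrist"; returns a dict with "pixels" (400x640x3 uint8, red, green, blue), "K" (3x3 intrinsics, pixels), "position" and "orientation" of the camera in the world. Camera axes: x right, y down, z forward; pixel columns grow to the right and rows downward; lengths in mm; the calibration is good to about 2 mm. The wrist camera is an equidistant fisheye: a pixel r from the principal point sees the ray r / f radians off the axis. A picture is of the moment at which its call begins. There is no depth.
- ticket.job_done(): hands the job in; it is judged then, once.
The state is a dict: "t": time; "joint_pos": joint angles; "joint_vel": joint speeds; "tau": joint torques, N m; "eef_pos": TCP position; "eef_rot": TCP orientation; "ft_force": force on the tool from outside, world axes, zero at the start; "moment": the same for the moment, N m; "finger_gap": opening from 0.0 (shut) to 1.0 (fully open); "finger_force": force on a finger pad.
Only numpy, scipy, OpenCV 4.12 (cv2) and the standard library are available. Lean on these libraries where they do the work, as an engineer would, in place of code of your own. Each camera call takes 0.05 s, during which the arm holds its last target. There are 200 camera calls.

## Working session

There is one attempt and no reset: what is moved stays moved. The work goes in short steps, Python scripts to look and compute and a tool call to move; the robot and the scene stay as the last step left them, time stands still between calls to the robot, and variables do not carry over. Pictures are saved under pics/ and viewed, at most 10 in all, crops included, and the job is handed in when it is done.

Besides the shell and the picture viewer there is one more tool, called after ">>>" as name([rows], argument=value, ...), one row to a line, values as JSON. send_rows: Moves the arm, as the interface text tells. Its arguments: {"type":"object","properties":{"steps":{"type":"array","items":{"type":"array","items":{"type":"array","items":{"type":"number"}}}},"force":{"type":"number"}},"required":["steps"]}

```bash
mkdir -p pics; ls; python3 - <<'E'
from rig import arm,camera
import cv2
for n in("scene","side"):
    c=camera(n);cv2.imwrite(f"pics/{n}0.png",c["pixels"][:,:,::-1]);print(n,c["K"],c["position"],c["orientation"])
print(arm.sense())
E
```

```text
pics
scene [[448.18840593   0.         319.86746034]
 [  0.         448.18840593 201.33854489]
 [  0.           0.           1.        ]] [1042.39560438 -473.24186867 1198.99089866] [ 0.89208705  0.36771498 -0.09986079 -0.24288724]
side [[400.86334233   0.         318.45870561]
 [  0.         400.86334233 198.30940528]
 [  0.           0.           1.        ]] [462.19948359 773.27330843 800.33616858] [-0.07846473  0.91674704 -0.3908638   0.02537019]
{'t': 0.1, 'joint_pos': array([-1.49676491e+00,  2.59258472e-01,  1.53596422e+00, -1.78558255e-05,
        1.34797533e+00, -2.02805404e-01]), 'joint_vel': array([-0.00114222, -0.00118175, -0.00424806,  0.0004706 ,  0.00086832,
       -0.00161786]), 'tau': array([ 2.76953906e-03, -4.38209867e+01, -2.84644049e+01,  7.20983231e-02,
        3.62939795e-02, -4.09855147e-05]), 'eef_pos': array([ 150.29996452, -528.56484239,  217.9108769 ]), 'eef_rot': array([ 9.90434865e-01,  1.37978742e-01,  4.29593937e-05, -8.01584865e-04]), 'ft_force': array([ 0.00381307, -0.15418829,  0.5125985 ]), 'moment': array([0.02471459, 0.02475393, 0.01195148]), 'finger_force': 0.0, 'finger_gap': 1.0023732267213925}
```

View pics/scene0.png

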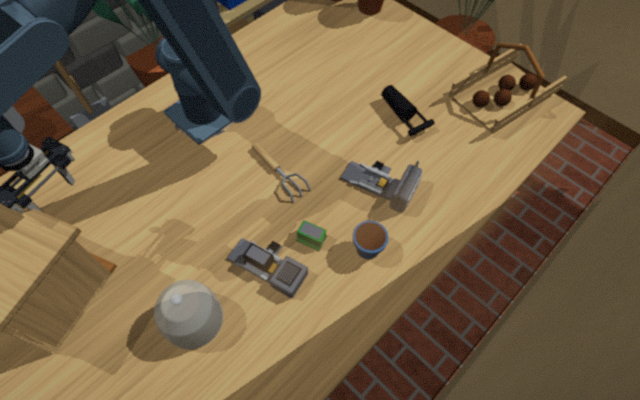

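View pics/side0.png

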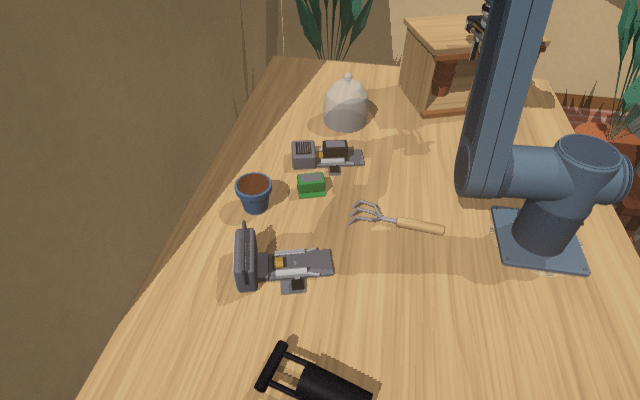

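The scene view shows a charger with a black pack at about (258,255), a green battery-shaped block at (312,234) and the light at (385,183). In the side view they are at (335,150), (311,185) and (285,262). The black pack in the charger is the one meant, because it's black and latched in a charger. I'll confirm that in an enlarged crop.

```bash
python3 - <<'E'
import cv2,numpy as np
s=cv2.imread("pics/scene0.png");d=cv2.imread("pics/side0.png")
def crop(im,x,y,w=100,h=75):
    r=cv2.resize(im[y:y+h,x:x+w],(400,300),interpolation=cv2.INTER_CUBIC)
    for i in range(0,w,10):
        cv2.line(r,(i*4,0),(i*4,6 if i%50 else 14),(0,0,255),1)
    for i in range(0,h,10): cv2.line(r,(0,i*4),(6 if i%50 else 14,i*4),(0,0,255),1)
    return r
cv2.imwrite("pics/comp.png",np.vstack([np.hstack([crop(s,220,230),crop(s,330,145)]),np.hstack([crop(d,280,120),crop(d,230,220)])]))
E
```

```text
(no output)
```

View pics/comp.png

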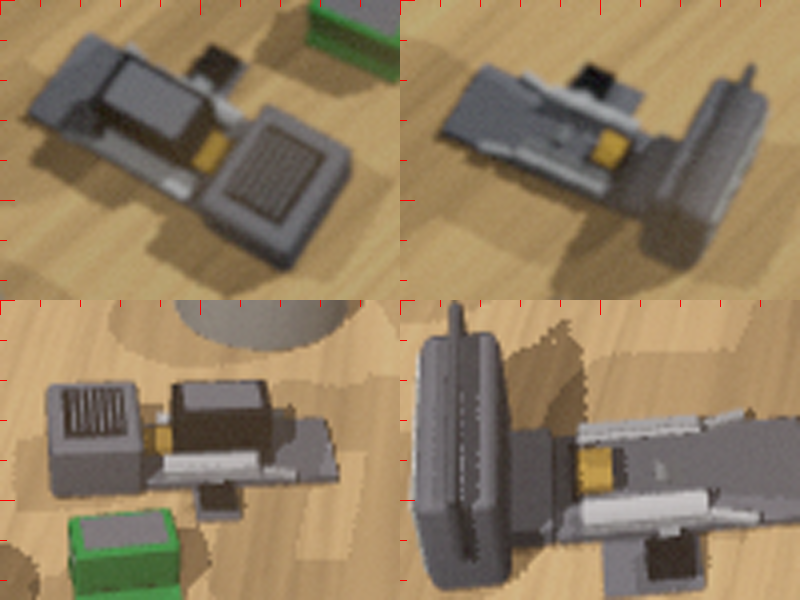

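The crop confirms it: the pack latched in the charger, comp crop (160,110), is black, and the lookalike at scene (312,234) is green. The release pad shows at scene (275,246) and side (335,169). Next I'll fit the fixture poses from corners.

```bash
cat > h.py <<'E'
import numpy as np,cv2
from scipy.spatial.transform import Rotation as R
from scipy.optimize import least_squares
CAL={"scene":([448.188,319.867,201.339],[1042.396,-473.242,1198.991],[0.89208705,0.36771498,-0.09986079,-0.24288724]),
"side":([400.863,318.459,198.309],[462.199,773.273,800.336],[-0.07846473,0.91674704,-0.3908638,0.02537019])}
def proj(P,cam):
    k,p,q=CAL[cam]; c=R.from_quat(q).inv().apply(np.atleast_2d(P)-p)
    return c[:,:2]/c[:,2:]*k[0]+k[1:]
def world(pose,L):
    x,y,a=pose; L=np.atleast_2d(np.array(L,float)); c,s=np.cos(a),np.sin(a)
    return np.c_[x+c*L[:,0]-s*L[:,1],y+s*L[:,0]+c*L[:,1],L[:,2]]
def unproj(uv,cam,z):
    k,p,q=CAL[cam]; d=R.from_quat(q).apply([(uv[0]-k[1])/k[0],(uv[1]-k[2])/k[0],1.]); p=np.array(p); return p+d*(z-p[2])/d[2]
def fit(obs,x0):
    f=lambda v:np.concatenate([(proj(world(v,o[1]),o[0])-o[2]).ravel() for o in obs])
    r=least_squares(f,x0,loss="soft_l1",x_scale=[10,10,.1]); return r.x,f(r.x).reshape(-1,2)
E
python3 - <<'E'
from h import *
A=lambda x,y:(220+x/4,230+y/4)
B=lambda x,y:(280+x/4,120+(y-300)/4)
C=lambda x,y:(330+(x-400)/4,145+y/4)
D=lambda x,y:(230+(x-400)/4,220+(y-300)/4)
ch=[("scene",(-92,38,10),A(90,36)),("scene",(-92,-38,10),A(28,117)),("scene",(7,61,16),A(220,65)),("scene",(62,45,50),A(267,107)),("scene",(135,45,50),A(350,152)),("scene",(135,-45,50),A(285,255)),("scene",(38,23,52),A(215,104)),("scene",(-38,23,52),A(125,56)),
("side",(-92,38,10),B(339,477)),("side",(-92,-38,10),B(321,419)),("side",(7,61,16),B(219,495)),("side",(135,-45,50),B(48,383)),("side",(62,-45,50),B(138,383)),("side",(62,45,50),B(142,450)),("side",(135,45,50),B(50,450)),("side",(-38,23,52),B(271,408)),("side",(38,23,52),B(170,408))]
li=[("scene",(-92,38,10),C(488,66)),("scene",(-92,-38,10),C(437,134)),("scene",(135,65,85),C(768,98)),("scene",(88,65,85),C(715,82)),
("side",(-92,38,10),(334,274)),("side",(-92,-38,10),(330.5,249.5)),("side",(135,-65,85),D(425,338)),("side",(88,-65,85),D(500,338))]
for n,o in(("ch",ch),("li",li)):
    p0=unproj(o[0][2],"scene",10);p1=unproj(o[1][2],"scene",10);d=p0-p1;yaw=np.arctan2(d[1],d[0])-np.pi/2
    m=(p0+p1)/2; x0=[m[0]+92*np.cos(yaw),m[1]+92*np.sin(yaw),yaw]
    p,r=fit(o,x0);print(n,np.round(x0,3),np.round(p,3),np.degrees(p[2]));print(np.round(r,1).tolist())
for uv,cam in(((312,234),"scene"),((370,235),"scene"),((190,310),"scene"),((285,180),"scene")):print(unproj(uv,cam,30).round())
from rig import camera
c=camera("wrist");print(c["K"],c["position"],c["orientation"])
E
```

```text
ch [ 5.77831e+02 -2.42305e+02  2.38000e-01] [ 5.69967e+02 -2.39607e+02  2.48000e-01] 14.201542529234311
[[-1.2, -2.3], [-1.2, -1.9], [-1.5, -0.9], [-1.0, -2.9], [0.7, -1.6], [-0.7, -0.0], [0.4, -0.2], [0.3, -0.9], [-0.9, -1.8], [-0.2, -1.9], [-1.3, -1.8], [-1.8, -1.6], [-1.4, -2.4], [-0.2, -1.9], [-1.3, -0.9], [-0.7, 2.5], [0.0, 3.4]]
li [6.16693e+02 1.83497e+02 2.06000e-01] [6.06016e+02 1.96323e+02 2.54000e-01] 14.574436473898764
[[-1.1, -3.2], [0.4, -3.4], [1.0, -1.3], [0.0, -3.7], [-0.5, -0.2], [-0.5, -0.7], [-0.7, -3.6], [0.4, -4.7]]
[620. -79.  30.]
[741.  37.  30.]
[ 550. -464.   30.]
[427.  -7.  30.]
[[309.70691629   0.         320.88344572]
 [  0.         309.70691629 196.33833287]
 [  0.           0.           1.        ]] [ 230.61955022 -505.66480946  384.01601101] [ 0.789288   -0.59516251 -0.09173553  0.11996095]
```

>>> send_rows([
  [[0.86, -0.34, -0.15, 0, 0, 0.14, -1], [0.86, -0.34, -0.15, 0, 0, 0.14, -1], [0.86, -0.34, -0.15, 0, 0, 0, -1], [0.86, -0.34, -0.15, 0, 0, 0, -1], [0.86, -0.34, 0, 0, 0, 0, -1], [0.86, -0.34, 0, 0, 0, 0, -1], [0.86, -0.34, 0, 0, 0, 0, -1], [0.86, -0.34, 0, 0, 0, 0, -1]],
])

```text
t: 0.95
eef_pos: [330.5, -397.5, 236.4]
eef_rot: [0.992, 0.123, -0.0, -0.0]
ft_force: [0.2, -0.4, 0.3]
finger_gap: 1.0
finger_force: 0.0
```

>>> send_rows([
  [[0.86, -0.34, 0, 0, 0, 0, 1], [0.86, -0.34, 0, 0, 0, 0, 1], [0.86, -0.34, 0, 0, 0, 0, 1], [0.86, -0.34, 0, 0, 0, 0, 1], [0.86, -0.34, 0, 0, 0, 0, 1], [0.86, -0.34, 0, 0, 0, 0, 1], [0, 0, 0, 0, 0, 0, 1], [0, 0, 0, 0, 0, 0, 1]],
])

```text
t: 1.75
eef_pos: [464.8, -300.8, 236.2]
eef_rot: [0.992, 0.124, -0.0, -0.0]
ft_force: [0.2, 0.3, -0.1]
finger_gap: 0.359
finger_force: 0.0
```

```bash
python3 - <<'E'
from h import *
from rig import arm,camera
c=camera("wrist");im=c["pixels"][:,:,::-1].copy();np.save("w1.npy",np.r_[c["position"],c["orientation"]])
Rc=R.from_quat(c["orientation"]);print(c["position"],Rc.as_matrix()[:,2]);s=arm.sense();print(s["eef_pos"],R.from_quat(s["eef_rot"]).as_matrix().round(4),s["finger_gap"],s["t"])
cv2.imwrite("pics/w1.png",im)
E
```

```text
[ 545.83929546 -279.8911777   402.24022076] [-0.29060519 -0.0734712  -0.95401814]
[ 464.34225875 -301.25851501  236.32077237] [[ 9.694e-01  2.454e-01 -9.000e-04]
 [ 2.454e-01 -9.694e-01  1.000e-04]
 [-9.000e-04 -4.000e-04 -1.000e+00]] 0.31628290084945004 1.8
```

View pics/w1.png

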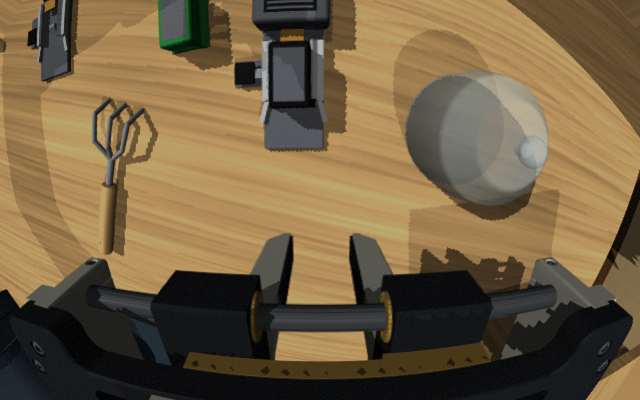

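The wrist view shows the charger with the black pack at (293,85), its sill corners at (265,149) and (326,149), and the pad at (245,75). The cloche is well to the right at (480,140). I'll go closer.

>>> send_rows([
  [[0.6, -0.5, 0.3, 0, 0, 0, 1], [0.6, -0.5, 0.3, 0, 0, 0, 1], [0.6, -0.5, 0.3, 0, 0, 0, 1], [0.6, -0.5, 0.3, 0, 0, 0, 1], [0.6, -0.5, 0.3, 0, 0, 0, 1], [0.3, -0.5, 0.3, 0, 0, 0, 1], [0, 0, 0, 0, 0, 0, 1], [0, 0, 0, 0, 0, 0, 1]],
])

```text
t: 2.6
eef_pos: [538.1, -190.6, 182.8]
eef_rot: [0.992, 0.123, -0.0, 0.0]
ft_force: [-1.2, -0.7, -0.6]
finger_gap: 0.006
finger_force: 0.0
```

```bash
python3 - <<'E'
from h import *
from rig import arm,camera
c=camera("wrist");im=c["pixels"][:,:,::-1].copy();np.save("w2.npy",np.r_[c["position"],c["orientation"]])
s=arm.sense();print(s["eef_pos"],s["eef_rot"],s["finger_gap"],s["t"],s["ft_force"])
cv2.imwrite("pics/w2.png",im)
E
```

```text
[ 538.34869756 -191.04808731  183.12253923] [9.92412966e-01 1.22948344e-01 4.44113363e-05 4.54808608e-04] 0.00828781941263576 2.65 [ 0.14190155 -1.22254483  0.35392418]
```

View pics/w2.png

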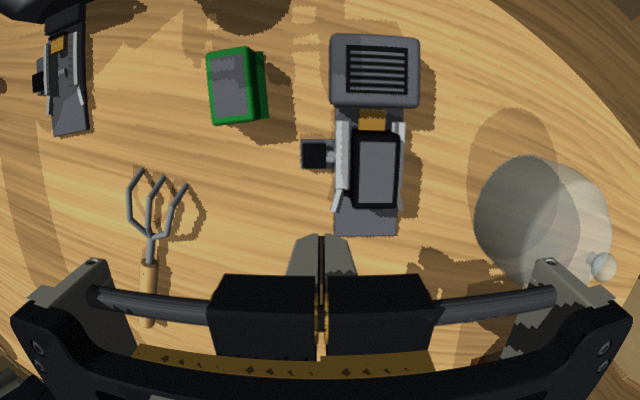

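The close view shows the charger's sill corners at (334,233) and (397,236), the pad at (314,154), and the box top from (331,36) to (421,108). The light's sill is at (53,136) and (90,130).

```bash
cat >> h.py <<'E'
def wproj(P,cp):
    c=R.from_quat(cp[3:]).inv().apply(np.atleast_2d(P)-cp[:3]); r=np.hypot(c[:,0],c[:,1]); th=np.arctan2(r,c[:,2])
    return c[:,:2]*(309.707*th/r)[:,None]+[320.883,196.338]
def wfit(obs,cp,x0):
    L=[o[0] for o in obs];U=np.array([o[1] for o in obs],float)
    f=lambda v:(wproj(world(v,L),cp)-U).ravel()
    r=least_squares(f,x0,loss="soft_l1",x_scale=[10,10,.1]);return r.x,f(r.x).reshape(-1,2)
E
python3 - <<'E'
from h import *
w1,w2=np.load("w1.npy"),np.load("w2.npy")
o2=[((-92,38,10),(334,234)),((-92,-38,10),(397,236)),((7,61,16),(314,154)),((135,45,50),(331,36)),((135,-45,50),(424,39)),((62,-45,50),(421,108)),((62,45,50),(332,105)),((38,23,52),(354,130)),((38,-23,52),(401,131)),((-38,-23,52),(400,208)),((-38,23,52),(352,207))]
o1=[((-92,38,10),(265,150)),((-92,-38,10),(326,150)),((7,61,16),(245,75))]
for o,w in((o2,w2),(o1,w1)):
    p,r=wfit(o,w,[570,-239,.248]);print(p.round(4),np.degrees(p[2]),r.round(1).tolist())
ol=[((-92,38,10),(53,136)),((-92,-38,10),(90,130))]
p,r=wfit(ol,w2,[606,196,.25]);print(p,np.degrees(p[2]),r.round(1).tolist())
E
```

```text
[ 5.695620e+02 -2.388994e+02  2.456000e-01] 14.069104812697562 [[0.6, 2.5], [-0.7, -0.1], [1.2, 1.5], [0.7, -5.1], [-0.7, -2.2], [1.3, 0.7], [-0.6, 0.2], [0.2, 0.5], [-0.3, 0.9], [-4.0, -2.4], [0.0, -1.4]]
[ 5.672984e+02 -2.395932e+02  2.566000e-01] 14.702449289896364 [[1.0, 0.7], [-1.0, -0.2], [0.0, -0.4]]
[6.08890444e+02 1.88359318e+02 2.60373339e-01] 14.918293394379646 [[2.0, -0.1], [-1.0, 0.1]]
```

>>> send_rows([
  [[0.28, -0.1, 0.9, 0, 0, 0, 1], [0.28, -0.1, 0.9, 0, 0, 0, 1], [0.28, -0.1, 0.9, 0, 0, 0, 1], [0, 0, 0.9, 0, 0, 0, 1], [0, 0, 0.9, 0, 0, 0, 1], [0, 0, 0.6, 0, 0, 0, 1], [0, 0, 0, 0, 0, 0, 1], [0, 0, 0, 0, 0, 0, 1]],
])

```text
t: 3.45
eef_pos: [561.1, -176.1, 30.3]
eef_rot: [0.992, 0.123, 0.0, 0.0]
ft_force: [0.4, -0.0, -0.8]
finger_gap: 0.005
finger_force: 0.0
```

>>> send_rows([
  [[0, 0, 0.1, 0, 0, 0, 1], [0, 0, 0.1, 0, 0, 0, 1], [0, 0, 0.1, 0, 0, 0, 1], [0, 0, 0, 0, 0, 0, 1]],
])

```text
t: 3.85
eef_pos: [560.9, -174.7, 20.6]
eef_rot: [0.992, 0.123, -0.0, -0.0]
ft_force: [0.1, 0.4, 0.1]
finger_gap: 0.003
finger_force: 0.0
```

>>> send_rows([
  [[0, 0, 0.1, 0, 0, 0, 1], [0, 0, 0.1, 0, 0, 0, 1], [0, 0, 0.06, 0, 0, 0, 1], [0, 0, 0, 0, 0, 0, 1]],
])

```text
t: 4.25
eef_pos: [561.3, -174.8, 13.1]
eef_rot: [0.992, 0.123, 0.0, 0.0]
ft_force: [0.3, 0.8, 2.3]
finger_gap: 0.004
finger_force: 1.5
```

>>> send_rows([
  [[0, 0, 0.06, 0, 0, 0, 1], [0, 0, 0.06, 0, 0, 0, 1], [0, 0, 0, 0, 0, 0, 1]],
])

```text
t: 4.55
eef_pos: [561.3, -174.8, 9.7]
eef_rot: [0.992, 0.123, 0.0, 0.0]
ft_force: [0.1, 0.7, 5.2]
finger_gap: 0.004
finger_force: 2.8
```

>>> send_rows([
  [[0, 0, 0.06, 0, 0, 0, 1], [0, 0, 0, 0, 0, 0, 1], [0, 0, 0, 0, 0, 0, 1]],
])

```text
t: 4.85
eef_pos: [561.4, -174.7, 9.2]
eef_rot: [0.992, 0.124, 0.001, 0.0]
ft_force: [-4.1, 2.4, 15.4]
finger_gap: 0.007
finger_force: 8.2
```

```bash
python3 - <<'E'
from h import *
from rig import arm,camera
im=[]
c=camera("side")["pixels"][:,:,::-1];d=camera("scene")["pixels"][:,:,::-1]
a=cv2.imread("pics/side0.png");b=cv2.imread("pics/scene0.png")
f=lambda i,x,y:cv2.resize(i[y:y+75,x:x+100],(400,300),interpolation=cv2.INTER_CUBIC)
cv2.imwrite("pics/rel.png",np.vstack([np.hstack([f(b,220,230),f(d,220,230)]),np.hstack([f(a,280,120),f(c,280,120)])]))
print(arm.sense()["eef_pos"],arm.sense()["ft_force"])
E
```

```text
[ 561.41612486 -174.72063852    9.2615728 ] [-3.28509306  2.64775029 16.33952702]
```

View pics/rel.png

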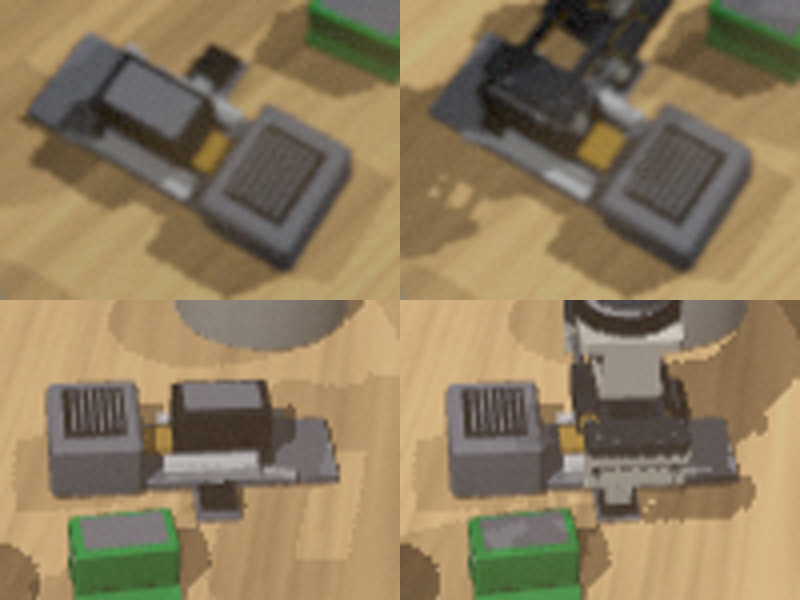

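The catch is fully down (16 N at the stop). The pack has popped forward: the brass ejector gap is clearly wider in the right-hand crops. I'll lift, open and straddle the pack.

>>> send_rows([
  [[0, 0, -0.5, 0, 0, 0, 1], [0, 0, -1, 0, 0, 0, 1], [0, 0, -1, 0, 0, 0, -1], [-0.1, 0.3, -1, 0, 0, 0, -1], [-0.2, 0.7, -0.3, 0, 0, 0, -1], [-0.2, 0.7, 0, 0, 0, 0, -1], [-0.27, 0.45, 0, 0, 0, 0, -1], [0, 0, 0, 0, 0, 0, -1]],
])

```text
t: 5.75
eef_pos: [553.4, -244.5, 120.6]
eef_rot: [0.992, 0.122, -0.001, -0.0]
ft_force: [-0.6, 0.5, 0.3]
finger_gap: 0.471
finger_force: 0.0
```

```bash
python3 - <<'E'
from h import *
from rig import arm,camera
c=camera("wrist");im=c["pixels"][:,:,::-1];w=np.r_[c["position"],c["orientation"]];np.save("w3.npy",w)
cv2.imwrite("pics/w3.png",np.hstack([cv2.resize(im[:,:],(640,400))]))
s=arm.sense();print(s["eef_pos"],s["finger_gap"],s["ft_force"])
E
```

```text
[ 553.47455348 -243.22878252  120.48279802] 0.5158196691947113 [-0.75079944  1.10541167 -0.65061187]
```

View pics/w3.png

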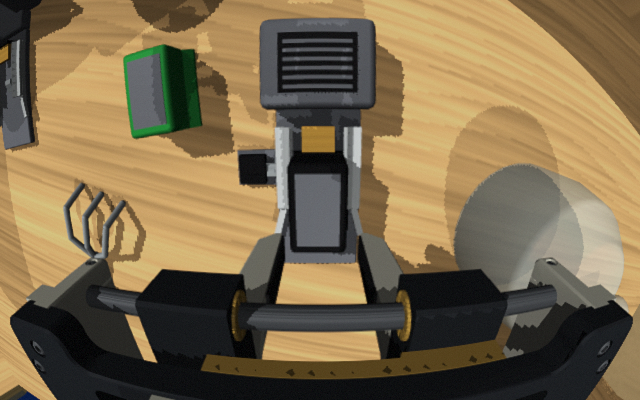

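The pack is out some distance. Its top face runs from (291,162)–(346,162) at the front to (288,251)–(347,251) at the rear. I'll fit it.

```bash
python3 - <<'E'
from h import *
w=np.load("w3.npy")
o=[((38,23,62),(291,162)),((38,-23,62),(346,162)),((-38,23,62),(287,251)),((-38,-23,62),(347,251))]
p,r=wfit(o,w,[555,-243,.247]);print(p,np.degrees(p[2]),r.round(1).tolist())
o=[((135,45,50),(260,22)),((135,-45,50),(376,22)),((62,45,50),(261,107)),((62,-45,50),(375,107))]
p,r=wfit(o,w,[569,-239,.247]);print(p,np.degrees(p[2]),r.round(1).tolist())
d=np.array([555,-242.9])-[553.4,-243.6];print(d@[.9695,.245],d@[.245,-.9695])
E
```

```text
[ 5.55124848e+02 -2.40890418e+02  2.39700432e-01] 13.733823075063679 [[-4.6, -1.3], [2.6, -0.9], [2.1, 1.7], [-1.7, 2.1]]
[ 5.69177044e+02 -2.37751945e+02  2.45931468e-01] 14.090835178671965 [[-1.3, -4.7], [1.3, -5.1], [-2.1, 2.3], [1.9, 2.2]]
1.7227000000000192 -0.2866499999999834
```

>>> send_rows([
  [[0.06, -0.04, 0, 0, 0, 0, -1], [0, 0, 0, 0, 0, 0, -1], [0, 0, 0.2, 0, 0, 0, -1], [0, 0, 0.7, 0, 0, 0, -1], [0, 0, 0.8, 0, 0, 0, -1], [0, 0, 0.8, 0, 0, 0, -1], [0, 0, 0.43, 0, 0, 0, -1], [0, 0, 0, 0, 0, 0, -1]],
])

```text
t: 6.6
eef_pos: [554.5, -240.0, 31.3]
eef_rot: [0.992, 0.124, -0.002, -0.001]
ft_force: [0.6, 0.1, -0.7]
finger_gap: 0.996
finger_force: 0.0
```

>>> send_rows([
  [[0, 0, 0, 0, 0, 0, 1], [0, 0, 0, 0, 0, 0, 1], [0, 0, 0, 0, 0, 0, 1], [0, 0, 0, 0, 0, 0, 1], [0, 0, 0, 0, 0, 0, 1], [0, 0, 0, 0, 0, 0, 1], [0, 0, 0, 0, 0, 0, 1]],
], force=35)

```text
t: 7.3
eef_pos: [555.9, -241.4, 33.8]
eef_rot: [0.992, 0.123, 0.0, 0.0]
ft_force: [0.1, 0.5, 1.5]
finger_gap: 0.494
finger_force: 35.0
```

>>> send_rows([
  [[-0.2, 0, 0, 0, 0, 0, 1], [-0.2, 0, 0, 0, 0, 0, 1], [-0.2, 0, 0, 0, 0, 0, 1]],
])

```text
t: 7.6
eef_pos: [545.5, -244.1, 34.0]
eef_rot: [0.992, 0.123, 0.007, 0.0]
ft_force: [27.6, 10.7, -11.9]
finger_gap: 0.495
finger_force: 35.0
```

>>> send_rows([
  [[-0.25, 0, 0, 0, 0, 0, 1], [-0.25, 0, 0, 0, 0, 0, 1], [-0.25, 0, 0, 0, 0, 0, 1], [-0.25, 0, 0, 0, 0, 0, 1], [-0.25, 0, 0, 0, 0, 0, 1], [-0.25, 0, 0, 0, 0, 0, 1], [-0.1, 0, 0, 0, 0, 0, 1], [0, 0, 0, 0, 0, 0, 1]],
])

```text
t: 8.4
eef_pos: [490.9, -257.6, 33.3]
eef_rot: [0.992, 0.123, -0.0, -0.0]
ft_force: [0.4, -0.8, -2.8]
finger_gap: 0.493
finger_force: 35.0
```

>>> send_rows([
  [[-0.5, 0, 0, 0, 0, 0, 1], [0, 0, -0.2, 0, 0, 0, 1], [0, 0, -0.5, 0, 0, 0, 1], [0, 0, -1, 0, 0, 0, 1], [0, 0, -1, 0, 0, 0, 1], [0, 0, -1, 0, 0, 0, 1], [0, 0, -0.5, 0, 0, 0, 1], [0, 0, 0, 0, 0, 0, 1]],
])

```text
t: 9.2
eef_pos: [478.6, -262.3, 162.7]
eef_rot: [0.992, 0.123, 0.002, 0.002]
ft_force: [0.7, -1.4, -3.3]
finger_gap: 0.494
finger_force: 35.0
```

```bash
python3 - <<'E'
from h import *
from rig import arm,camera
c=camera("wrist");im=c["pixels"][:,:,::-1];w=np.r_[c["position"],c["orientation"]];np.save("w4.npy",w)
d=camera("side")["pixels"][:,:,::-1]
cv2.imwrite("pics/w4.png",np.hstack([cv2.resize(im[0:300,0:400],(400,300)),cv2.resize(d[70:220,250:450],(400,300))]))
s=arm.sense();print(s["eef_pos"],R.from_quat(s["eef_rot"]).as_matrix().round(3),s["ft_force"],s["moment"])
# where light sits in tool axes
E
```

```text
[ 477.07142868 -260.99948171  159.43222095] [[ 0.97   0.245  0.   ]
 [ 0.245 -0.97  -0.   ]
 [ 0.     0.    -1.   ]] [-0.25882988  0.46210825 -3.75046017] [ 0.06685142  0.01384499 -0.0228436 ]
```

View pics/w4.png

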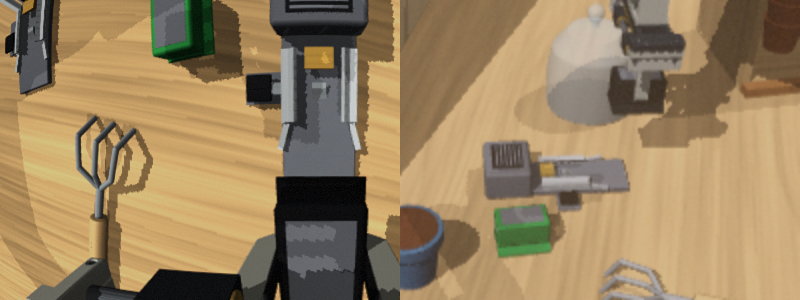

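The pack hangs level in the grip, its front underside corners at wrist (276,178) and (368,178), and the charger is empty. Now I'll carry it to the light at this height.

>>> send_rows([
  [[0.26, -0.5, 0, 0, 0, 0, 1], [0.26, -0.9, 0, 0, 0, 0, 1], [0.26, -1, 0, 0, 0, 0, 1], [0.26, -1, 0, 0, 0, 0, 1], [0.26, -1, 0, 0, 0, 0, 1], [0.26, -1, 0, 0, 0, 0, 1], [0.26, -1, 0, 0, 0, 0, 1], [0.26, -1, 0, 0, 0, 0, 1]],
])

```text
t: 10.1
eef_pos: [482.1, -28.2, 158.1]
eef_rot: [0.992, 0.123, -0.001, -0.001]
ft_force: [0.1, 0.6, -2.6]
finger_gap: 0.488
finger_force: 35.0
```

>>> send_rows([
  [[0.26, -1, 0, 0, 0, 0, 1], [0.26, -1, 0, 0, 0, 0, 1], [0.26, -1, 0, 0, 0, 0, 1], [0.26, -1, 0, 0, 0, 0, 1], [0.26, -1, 0, 0, 0, 0, 1], [0.26, -0.7, 0, 0, 0, 0, 1], [0, -0.3, 0, 0, 0, 0, 1], [0, 0, 0, 0, 0, 0, 1]],
])

```text
t: 10.9
eef_pos: [483.1, 156.6, 158.4]
eef_rot: [0.992, 0.125, -0.001, -0.0]
ft_force: [0.6, 0.8, -3.2]
finger_gap: 0.495
finger_force: 35.0
```

```bash
python3 - <<'E'
from h import *
from rig import arm,camera
c=camera("wrist");im=c["pixels"][:,:,::-1];w=np.r_[c["position"],c["orientation"]];np.save("w5.npy",w)
cv2.imwrite("pics/w5.png",cv2.resize(im[0:260,180:500],(800,650),interpolation=cv2.INTER_CUBIC)[:600])
s=arm.sense();print(s["eef_pos"],R.from_quat(s["eef_rot"]).as_matrix().round(3),s["ft_force"],s["moment"],s["t"])
# pack rel. TCP from w4
w4=np.load("w4.npy");t4=np.array([477.5,-261.3,160.5]);T=np.array([[.97,.245,0],[.245,-.97,0],[0,0,-1]])
for zb in(21,23):
  f=lambda v:(wproj([t4+T@[v[0]+38,v[1]-28,zb],t4+T@[v[0]+38,v[1]+28,zb]],w4)-[[276,178],[368,178]]).ravel()
  r=least_squares(f,[0,0]);print(zb,r.x,r.fun.round(1))
E
```

```text
[483.57027962 155.58946016 158.66204592] [[ 0.969  0.246 -0.002]
 [ 0.246 -0.969 -0.001]
 [-0.002  0.    -1.   ]] [-0.36164236  0.3780904  -3.02947737] [-0.00661998  0.00380576  0.00577667] 10.95
21 [-0.56602063  1.74690731] [ 1.8 -0.1 -1.8 -0. ]
23 [-1.04656326  1.76278505] [ 2.3 -0.1 -2.3 -0.1]
```

View pics/w5.png

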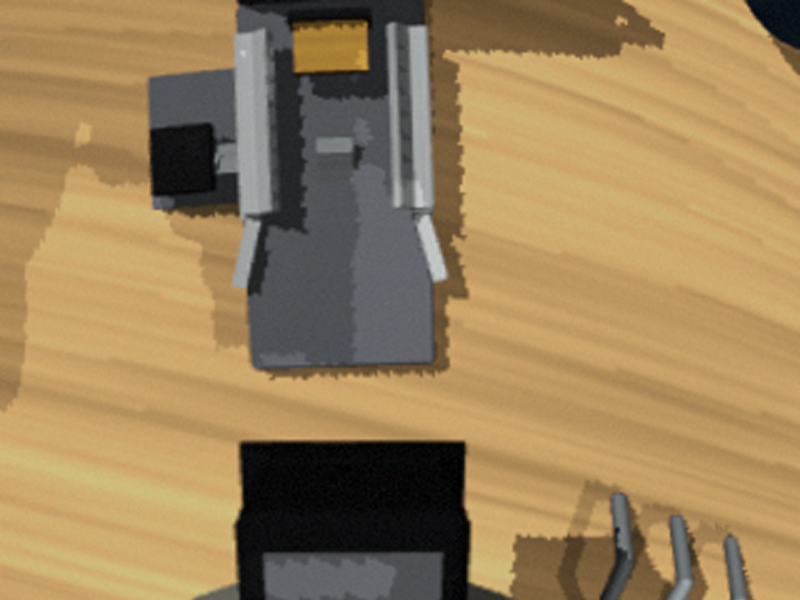

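The light's dock is straight ahead. In the crop its sill corners are (252,368) and (433,362). The outer rail corners are (240,213)/(236,30) and (432,207)/(425,25), and the guide tips (237,287) and (443,279). The pack's front underside runs from (241,443) to (465,441).

```bash
python3 - <<'E'
from h import *
w=np.load("w5.npy");Q=lambda x,y:np.array([180+x/2.5,y/2.5])
uv=np.array([Q(252,368),Q(433,362),Q(240,213),Q(432,207),Q(236,30),Q(425,25)])
def f(v):
    h=v[3];L=[(-92,38,10),(-92,-38,10),(-30,h,25),(-30,-h,25),(46,h,25),(46,-h,25)]
    return (wproj(world(v[:3],L),w)-uv).ravel()
r=least_squares(f,[608,190,.25,36],x_scale=[10,10,.1,10]);print(r.x,np.degrees(r.x[2]),r.fun.reshape(-1,2).round(1).tolist())
# pack in the same image
p,rr=wfit([((38,28,136.5),Q(241,443)),((38,-28,136.5),Q(465,441))],w,[483.5,155.6,.247]);print(p,np.degrees(p[2]),rr.round(1).tolist())
g=lambda v:(wproj(world([v[0],v[1],.2475],[(38,28,136.5),(38,-28,136.5)]),w)-[Q(241,443),Q(465,441)]).ravel()
q=least_squares(g,[483.5,155.6]).x;print(q)
a=.2475
for P in(np.array([483.5,155.6]),q):
    d=r.x[:2]-80*np.array([np.cos(r.x[2]),np.sin(r.x[2])])-P;print("to sill -80: dx,dy tool",d@[np.cos(a),np.sin(a)],d@[np.sin(a),-np.cos(a)])
E
```

```text
[6.07671333e+02 1.96219333e+02 2.81162774e-01 3.63642449e+01] 16.109440279491587 [[-1.0, 0.2], [0.6, 0.3], [0.4, 1.1], [-0.1, 0.9], [-0.2, -0.9], [0.2, -1.8]]
[4.82750082e+02 1.56235740e+02 2.60941730e-01] 14.950859851962376 [[0.2, -0.0], [-0.2, -0.0]]
[482.62472313 156.71863703]
to sill -80: dx,dy tool 50.38385611880822 -6.2694579945080395
to sill -80: dx,dy tool 50.95841675159546 -4.97048205771471
```

>>> send_rows([
  [[0.7, -0.18, 0, 0, 0, -0.25, 1], [0.7, 0, 0.2, 0, 0, 0, 1], [0, 0, 0.7, 0, 0, 0, 1], [0, 0, 0.9, 0, 0, 0, 1], [0, 0, 0.9, 0, 0, 0, 1], [0, 0, 0.7, 0, 0, 0, 1], [0, 0, 0.4, 0, 0, 0, 1], [0, 0, 0, 0, 0, 0, 1]],
])

```text
t: 11.75
eef_pos: [522.6, 170.2, 43.8]
eef_rot: [0.991, 0.136, -0.002, 0.0]
ft_force: [0.9, 0.3, -2.2]
finger_gap: 0.493
finger_force: 35.0
```

>>> send_rows([
  [[0, 0, 0.1, 0, 0, 0, 1], [0, 0, 0.06, 0, 0, 0, 1], [0, 0, 0, 0, 0, 0, 1]],
])

```text
t: 12.05
eef_pos: [524.5, 171.4, 41.5]
eef_rot: [0.991, 0.136, 0.001, 0.0]
ft_force: [-0.6, 0.1, -1.3]
finger_gap: 0.493
finger_force: 35.0
```

>>> send_rows([
  [[0, 0, 0.1, 0, 0, 0, 1], [0, 0, 0.08, 0, 0, 0, 1], [0, 0, 0, 0, 0, 0, 1]],
])

```text
t: 12.35
eef_pos: [523.7, 171.4, 35.1]
eef_rot: [0.991, 0.136, -0.0, -0.0]
ft_force: [-0.1, 0.3, -2.1]
finger_gap: 0.492
finger_force: 35.0
```

>>> send_rows([
  [[0, 0, 0.05, 0, 0, 0, 1], [0, 0, 0, 0, 0, 0, 1]],
])

```text
t: 12.55
eef_pos: [523.8, 171.4, 33.7]
eef_rot: [0.991, 0.136, -0.0, -0.0]
ft_force: [-1.0, -0.0, -3.2]
finger_gap: 0.491
finger_force: 35.0
```

>>> send_rows([
  [[0, 0, 0.04, 0, 0, 0, 1], [0, 0, 0, 0, 0, 0, 1]],
])

```text
t: 12.75
eef_pos: [524.1, 171.4, 32.9]
eef_rot: [0.991, 0.136, 0.0, 0.0]
ft_force: [-0.5, 0.4, 0.0]
finger_gap: 0.495
finger_force: 35.0
```

>>> send_rows([
  [[0.15, 0, -0.02, 0, 0, 0, 1], [0.15, 0, 0, 0, 0, 0, 1], [0.15, 0, 0, 0, 0, 0, 1], [0.15, 0, 0, 0, 0, 0, 1], [0, 0, 0, 0, 0, 0, 1]],
])

```text
t: 13.25
eef_pos: [542.3, 176.4, 33.4]
eef_rot: [0.991, 0.136, 0.001, 0.0]
ft_force: [0.7, 1.0, -1.5]
finger_gap: 0.492
finger_force: 35.0
```

>>> send_rows([
  [[0.15, 0, 0, 0, 0, 0, 1], [0.15, 0, 0, 0, 0, 0, 1], [0.15, 0, 0, 0, 0, 0, 1], [0, 0, 0, 0, 0, 0, 1]],
])

```text
t: 13.65
eef_pos: [555.0, 180.1, 33.5]
eef_rot: [0.991, 0.136, 0.0, -0.0]
ft_force: [-0.6, 0.4, 2.2]
finger_gap: 0.493
finger_force: 35.0
```

>>> send_rows([
  [[0.15, 0, 0, 0, 0, 0, 1], [0.15, 0, 0, 0, 0, 0, 1], [0, 0, 0, 0, 0, 0, 1]],
])

```text
t: 13.95
eef_pos: [562.8, 182.3, 33.4]
eef_rot: [0.991, 0.136, -0.001, 0.0]
ft_force: [-4.0, -0.7, 5.2]
finger_gap: 0.494
finger_force: 35.0
```

>>> send_rows([
  [[0.15, 0, 0, 0, 0, 0, 1], [0.1, 0, 0, 0, 0, 0, 1], [0, 0, 0, 0, 0, 0, 1]],
])

```text
t: 14.25
eef_pos: [570.1, 184.5, 33.3]
eef_rot: [0.991, 0.136, -0.0, -0.0]
ft_force: [-4.6, -2.3, 5.4]
finger_gap: 0.489
finger_force: 35.0
```

>>> send_rows([
  [[0.1, 0, 0, 0, 0, 0, 1], [0.1, 0, 0, 0, 0, 0, 1], [0, 0, 0, 0, 0, 0, 1]],
])

```text
t: 14.55
eef_pos: [576.3, 186.2, 33.4]
eef_rot: [0.991, 0.136, 0.0, -0.0]
ft_force: [-2.7, -0.3, 4.2]
finger_gap: 0.495
finger_force: 35.0
```

>>> send_rows([
  [[0.1, 0, 0, 0, 0, 0, 1], [0.1, 0, 0, 0, 0, 0, 1], [0, 0, 0, 0, 0, 0, 1]],
])

```text
t: 14.85
eef_pos: [581.8, 187.7, 33.3]
eef_rot: [0.991, 0.136, -0.0, -0.0]
ft_force: [-3.4, 0.8, 5.3]
finger_gap: 0.491
finger_force: 35.0
```

>>> send_rows([
  [[0.07, 0, 0, 0, 0, 0, 1], [0, 0, 0, 0, 0, 0, 1]],
])

```text
t: 15.05
eef_pos: [583.6, 188.2, 33.3]
eef_rot: [0.991, 0.136, -0.0, -0.0]
ft_force: [-3.6, -1.7, 5.2]
finger_gap: 0.494
finger_force: 35.0
```

>>> send_rows([
  [[0.07, 0, 0, 0, 0, 0, 1], [0, 0, 0, 0, 0, 0, 1]],
])

```text
t: 15.25
eef_pos: [585.6, 188.7, 33.3]
eef_rot: [0.991, 0.136, -0.0, -0.0]
ft_force: [-5.0, -1.9, 4.8]
finger_gap: 0.494
finger_force: 35.0
```

>>> send_rows([
  [[0.07, 0, 0, 0, 0, 0, 1], [0, 0, 0, 0, 0, 0, 1]],
])

```text
t: 15.45
eef_pos: [587.6, 189.4, 33.3]
eef_rot: [0.991, 0.136, -0.0, -0.0]
ft_force: [-4.4, 0.3, 4.6]
finger_gap: 0.49
finger_force: 35.0
```

>>> send_rows([
  [[0.07, 0, 0, 0, 0, 0, 1], [0, 0, 0, 0, 0, 0, 1]],
])

```text
t: 15.65
eef_pos: [589.6, 189.9, 33.3]
eef_rot: [0.991, 0.136, -0.0, -0.0]
ft_force: [-4.1, -1.2, 5.1]
finger_gap: 0.491
finger_force: 35.0
```

>>> send_rows([
  [[0.06, 0, 0, 0, 0, 0, 1], [0, 0, 0, 0, 0, 0, 1]],
])

```text
t: 15.85
eef_pos: [591.2, 190.4, 33.3]
eef_rot: [0.991, 0.136, -0.0, -0.0]
ft_force: [-5.0, -1.2, 5.6]
finger_gap: 0.494
finger_force: 35.0
```

>>> send_rows([
  [[0.06, 0, 0, 0, 0, 0, 1], [0, 0, 0, 0, 0, 0, 1]],
])

```text
t: 16.05
eef_pos: [592.9, 190.9, 33.3]
eef_rot: [0.991, 0.136, -0.0, -0.0]
ft_force: [-3.9, -1.0, 6.4]
finger_gap: 0.491
finger_force: 35.0
```

>>> send_rows([
  [[0.05, 0, 0, 0, 0, 0, 1], [0, 0, 0, 0, 0, 0, 1]],
])

```text
t: 16.25
eef_pos: [594.3, 191.3, 33.3]
eef_rot: [0.991, 0.136, -0.0, -0.0]
ft_force: [-5.1, -0.7, 5.7]
finger_gap: 0.489
finger_force: 35.0
```

>>> send_rows([
  [[0.06, 0, 0, 0, 0, 0, 1], [0, 0, 0, 0, 0, 0, 1]],
])

```text
t: 16.45
eef_pos: [596.2, 191.8, 33.3]
eef_rot: [0.991, 0.136, -0.0, -0.0]
ft_force: [-4.3, -1.0, 4.5]
finger_gap: 0.488
finger_force: 35.0
```

>>> send_rows([
  [[0.06, 0, 0, 0, 0, 0, 1], [0, 0, 0, 0, 0, 0, 1]],
])

```text
t: 16.65
eef_pos: [597.7, 192.3, 33.2]
eef_rot: [0.991, 0.136, -0.001, -0.0]
ft_force: [-4.7, -0.6, 5.7]
finger_gap: 0.497
finger_force: 35.0
```

>>> send_rows([
  [[0.05, 0, 0, 0, 0, 0, 1], [0, 0, 0, 0, 0, 0, 1]],
])

```text
t: 16.85
eef_pos: [598.4, 192.4, 33.1]
eef_rot: [0.991, 0.137, -0.001, 0.0]
ft_force: [-6.6, -1.4, 7.1]
finger_gap: 0.492
finger_force: 35.0
```

>>> send_rows([
  [[0.05, 0, 0, 0, 0, 0, 1], [0, 0, 0, 0, 0, 0, 1]],
])

```text
t: 17.05
eef_pos: [599.2, 192.7, 32.9]
eef_rot: [0.991, 0.137, -0.002, 0.0]
ft_force: [-7.8, -1.4, 7.8]
finger_gap: 0.491
finger_force: 35.0
```

```bash
python3 - <<'E'
from h import *
w=np.load("w5.npy");Q=lambda x,y:np.array([180+x/2.5,y/2.5]);P=[607.67,196.22,.2812]
for uv,z in((Q(182,160),16),(Q(335,138),13),(Q(330,72),20),(Q(182,195),16),(Q(182,125),16)):
    r=least_squares(lambda v:(wproj(world(P,[(v[0],v[1],z)]),w)-uv).ravel(),[0,0]);print(r.x.round(1))
from rig import arm
s=arm.sense();e=s["eef_pos"]-[*P[:2],0];print(e[0]*np.cos(P[2])+e[1]*np.sin(P[2]),-e[0]*np.sin(P[2])+e[1]*np.cos(P[2]),s["ft_force"],s["moment"],R.from_quat(s["eef_rot"]).as_euler("xyz",degrees=True))
w4=np.load("w4.npy")
for uv,z in(((264,88),16),((319,86),13),((319,68),20)):
    r=least_squares(lambda v:(wproj(world([569.4,-239,.2465],[(v[0],v[1],z)]),w4)-uv).ravel(),[0,0]);print("ch",r.x.round(1))
E
```

```text
[-5.  60.5]
[ 0.4 -0.2]
[26.4  0.8]
[-19.3  61. ]
[ 9.4 60. ]
-9.121682274592331 -1.0691094965783159 [-7.7969047  -1.40892822  7.7539005 ] [-0.46712396  1.77471565  0.03917123] [-179.98868153    0.23950308   15.69830787]
ch [ 6.  56.4]
ch [7.1 1.3]
ch [24.8  1.3]
```

>>> send_rows([
  [[0.05, 0, 0, 0, 0, 0, 1], [0, 0, 0, 0, 0, 0, 1]],
])

```text
t: 17.25
eef_pos: [599.8, 192.8, 32.7]
eef_rot: [0.991, 0.137, -0.003, 0.0]
ft_force: [-9.4, -3.1, 7.8]
finger_gap: 0.492
finger_force: 35.0
```

>>> send_rows([
  [[0.05, 0, 0, 0, 0, 0, 1], [0, 0, 0, 0, 0, 0, 1]],
])

```text
t: 17.45
eef_pos: [599.8, 192.8, 32.7]
eef_rot: [0.991, 0.137, -0.004, 0.001]
ft_force: [-13.9, -4.4, 11.4]
finger_gap: 0.489
finger_force: 35.0
```

>>> send_rows([
  [[-0.05, 0, 0, 0, 0, 0, 1], [-0.05, 0, -0.01, 0, 0, 0, 1], [0, 0, 0, 0, 0, 0, 1]],
])

```text
t: 17.75
eef_pos: [599.6, 192.8, 32.8]
eef_rot: [0.991, 0.137, -0.002, 0.0]
ft_force: [-6.1, -1.8, 3.3]
finger_gap: 0.492
finger_force: 35.0
```

>>> send_rows([
  [[-0.04, 0, 0, 0, 0, 0, 1], [0, 0, 0, 0, 0, 0, 1]],
])

```text
t: 17.95
eef_pos: [599.4, 192.7, 32.9]
eef_rot: [0.991, 0.136, -0.001, -0.0]
ft_force: [-4.2, -0.5, -1.1]
finger_gap: 0.491
finger_force: 35.0
```

>>> send_rows([
  [[-0.05, 0, 0, 0, 0, 0, 1], [0, 0, 0, 0, 0, 0, 1]],
])

```text
t: 18.15
eef_pos: [598.4, 192.4, 33.1]
eef_rot: [0.991, 0.136, -0.0, -0.0]
ft_force: [-2.8, -0.1, -2.7]
finger_gap: 0.493
finger_force: 35.0
```

>>> send_rows([
  [[-0.04, 0, 0, 0, 0, 0, 1], [0, 0, 0, 0, 0, 0, 1]],
])

```text
t: 18.35
eef_pos: [597.6, 192.1, 33.2]
eef_rot: [0.991, 0.136, 0.0, -0.0]
ft_force: [-0.3, 1.0, -4.7]
finger_gap: 0.489
finger_force: 35.0
```

>>> send_rows([
  [[-0.03, 0, 0, 0, 0, 0, 1], [0, 0, 0, 0, 0, 0, 1]],
])

```text
t: 18.55
eef_pos: [597.4, 192.0, 33.3]
eef_rot: [0.991, 0.136, 0.001, -0.0]
ft_force: [4.5, 1.7, -10.1]
finger_gap: 0.489
finger_force: 35.0
```

The catch holds against a light 5 N tug, so the pack is latched. I'll ease back and let go.

>>> send_rows([
  [[0.04, 0, 0, 0, 0, 0, 1], [0, 0, 0, 0, 0, 0, 1], [0, 0, 0, 0, 0, 0, -1], [0, 0, 0, 0, 0, 0, -1], [0, 0, 0, 0, 0, 0, -1], [0, 0, 0, 0, 0, 0, -1], [0, 0, 0, 0, 0, 0, -1], [0, 0, 0, 0, 0, 0, -1]],
])

```text
t: 19.35
eef_pos: [597.7, 192.0, 33.7]
eef_rot: [0.991, 0.136, 0.0, 0.0]
ft_force: [-0.3, -0.7, 0.1]
finger_gap: 0.957
finger_force: 0.0
```

>>> send_rows([
  [[0, 0, -0.3, 0, 0, 0, -1], [0, 0, -0.8, 0, 0, 0, -1], [0, 0, -1, 0, 0, 0, -1], [0, 0, -1, 0, 0, 0, -1], [-0.3, 0, -1, 0, 0, 0, -1], [-0.8, 0, 0, 0, 0, 0, -1], [-0.8, 0, 0, 0, 0, 0, -1], [0, 0, 0, 0, 0, 0, -1]],
])

```text
t: 20.15
eef_pos: [540.3, 176.4, 157.5]
eef_rot: [0.991, 0.136, -0.0, 0.0]
ft_force: [-0.0, -0.4, 0.2]
finger_gap: 1.0
finger_force: 0.0
```

```bash
python3 - <<'E'
from h import *
from rig import arm,camera
c=camera("wrist");im=c["pixels"][:,:,::-1]
d=camera("side")["pixels"][:,:,::-1];e=camera("scene")["pixels"][:,:,::-1]
z=lambda i,x,y,w,h:cv2.resize(i[y:y+h,x:x+w],(400,300),interpolation=cv2.INTER_CUBIC)
cv2.imwrite("pics/fin.png",np.vstack([np.hstack([z(im,200,0,266,200),z(d,230,220,120,90)]),np.hstack([z(e,330,145,100,75),z(e,120,100,320,240)])]))
s=arm.sense();print(s["eef_pos"],s["ft_force"],s["finger_gap"],s["t"])
E
```

```text
[543.74914326 176.78261329 157.21319764] [ 0.27144373  0.29174748 -0.07398636] 1.0002154664571687 20.3
```

View pics/fin.png

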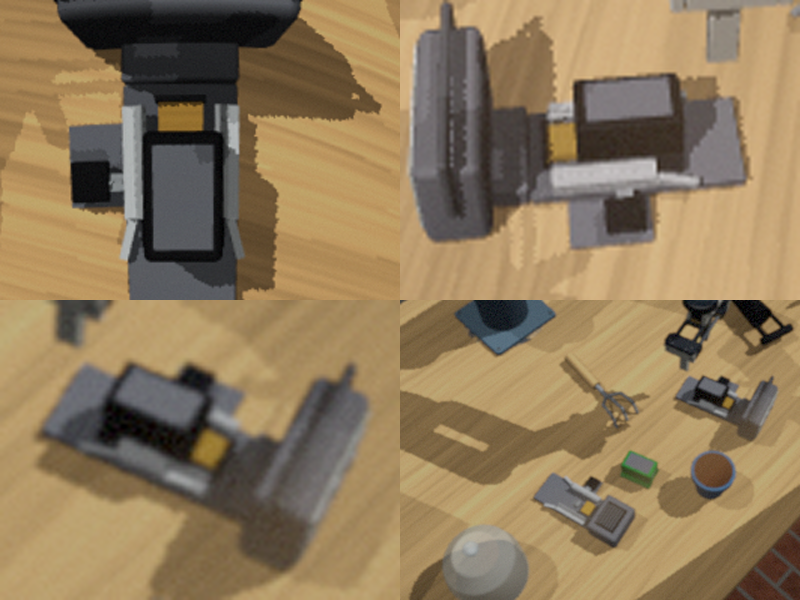

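The final pictures show the pack seated in the light's dock, its front against the buffer at wrist crop (183,130). The gripper is clear, and the charger is empty with the bystanders where they were. Handing in.

```bash
python3 -c "
from rig import ticket
print(ticket.job_done())"
```

```text
the job is handed in; nothing more can be done
None
```

The battery pack is latched in the work light and released: I felt the buffer bottom at about 15 N, the catch held against a light 5 N tug, and the job was handed in at about 20 s. The one rough spot was a brief pull of about 30 N as the pack left the charger.

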